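Half-lock the compost caddy's filter cap and hold it

ROBOT

A 6-joint arm with a two-finger parallel gripper is mounted at the origin on the work surface. World frame = base frame: x ahead of the robot, y to its left, z up, the work surface at z = 0. Lengths are in m, angles in rad, forces in N, time in s.
With the tool pointing down it reaches from about 0.325 to 0.85 m from the base axis. Payload 4.4 kg.
Tool frame: the origin (TCP) lies on the centre line of the jaws, within the pads' length; the fingertips stand 25 mm ahead of it and the grasp point (between the pads) lies 6 mm ahead of it; z points along the fingers, y is the line along which they close (so a half turn about z gives the same grasp; the last joint's range is limited). The gripper opens to 94 mm and grips with 3 to 60 N. Pads are 16 mm wide; open, the fingers measure 119 mm over their backs; the gripper's body (75 mm by 177 mm) begins 78 mm behind the grasp point.
Start: joints at [-1.363, 0.207, 1.542, -0, 1.393, -0.15], TCP at [0.202, -0.538, 0.23] pointing down, gripper open.
Joint ranges: [-2.73, 2.73], [-0.86, 2.22], [0.23, 2.46], [-1.11, 4.25], [0.08, 2.63], [-2.82, 2.82]. Speed limits (rad/s): [2.79, 2.79, 3.14, 3.14, 3.14, 3.14].

INTERFACE

Orientations are given as a unit quaternion [w, x, y, z].
In Python, from bench import env gives the robot as it stands. The module is installed in compiled form; this text tells all that it offers.
- The arm moves only by the tool jog_arm, never from a script. Its argument "rows" is a list of rows, each a list of 7 numbers: the shift along the world's x, y, z in mm, then the turn, a rotation vector about the world's x, y, z in degrees, then the opening, from 0 (shut) to 1 (fully open). In form: [[dx, dy, dz, ax, ay, az, jaw], ...]. A call has 1 to 20 rows; each row shifts and turns the commanded pose from where the row before left it; what a row does not reach is not made up. A row lasts 1/12 s, in which the tool goes at most 41.7 mm and 7.16 degrees, less where a joint would pass 70% of its speed; a pose out of reach is approached as far as the arm can. A call with a gripper value outside its range is refused whole. The fingers move at their own pace and stop on an object; "force" is the grip in N (left out, the last holds). Time passes only in rows, so rows that do not move let the fingers close. It gives the time, the measured TCP pose, the force, the opening and the grip force at its end, in the units of the state.
- env.observe(): the state, without advancing time (a new reading comes with each control period).
- env.get_image(name): name is "side" or "top" or "wrist"; returns the picture (480x640x3 uint8, red, green, blue); there is no depth.
- env.camera_model(name): a dict with "K" (3x3 intrinsics, pixels), "dist_coeffs" ([k1, k2, p1, p2, k3] as OpenCV has them; the pictures are not rectified), "pose" (4x4, takes a point from camera to world coordinates); the wrist camera has in their place "tool_from_camera" (4x4, takes a point from camera to tool coordinates, whose origin is the TCP and whose axes are the flange's). Camera axes: x right, y up, looking along -z (the intrinsics and any distortion apply to the point x, -y, -z); pixel columns grow to the right and rows downward; lengths in m; the calibration is good to about 2 mm. A picture is of the moment at which its call begins: read the wrist's pose just before it. camera_model takes no time and is no camera call.
- env.finish_job(): hands the job in; it is judged then, once.
The state is a dict: "time": time; "joint_pos": joint angles; "qd": joint speeds; "joint_torque": joint torques, N m; "ee_pos": TCP position; "orientation": TCP orientation; "force": force on the tool from outside, world axes, zero at the start; "wrist_torque": the same for the moment, N m; "width": finger opening in m; "finger_force": force on a finger pad.
Only numpy, scipy, OpenCV 4.12 (cv2) and the standard library are available. Lean on these libraries where they do the work, as an engineer would, in place of code of your own. Each camera call takes 0.05 s, during which the arm holds its last target. There are 200 camera calls.

TASK

Find the bayonet filter cap, the lid with the long grip bar, among the spare parts in the bin; leave the other parts in the bin. Put it into the round port on top of the compost caddy, lugs down through the two slots until its flange lies flat on the collar, then turn it clockwise (seen from above) to halfway before the lock click, where the bar lines up with the two raised half-turn ribs; never turn it on into the lock. Finish while still gripping the cap there, without letting go, and do not disturb the bottle, the soap dish or the beaker.

Things in the scene. Friction and masses are not known exactly. Their poses are not given: they have to be found in the camera images.
- cap: Bayonet cap, dark grey plastic, 80 g, upright in the bin. Origin: centre of underside, z up. Spigot 42 mm diameter, z 0-16 mm; round flange 68 mm diameter, z 16-22; straight grip bar on top, 60 mm along x, 14 mm wide along y, z 22-48 (grip across y). Two lugs, 10 mm wide, z 0-6, stick out along +x and -x, under the bar's ends, to radius 29 mm. Same after a half turn.
- port: Bayonet port on the caddy's lid: fixed grey collar, 76 mm outside, mouth 47 mm. Origin: where the cap's origin lies when the cap is fully down, flange on the collar's top (z = +16 mm); recess floor at z = -3 mm. Slots 15 mm wide at +x and -x, out to radius 32 mm, let the lugs down when the bar lies along the port's x. Nothing springs the cap up or back.
- half_mark: Two raised half-turn ribs on the caddy's lid, one on either side, outside the collar, radius 40-57 mm, 6 mm wide, 4 mm high, grey. Origin at the port's origin; x runs along both ribs, 45 degrees clockwise (seen from above) of the slots. The bar must end along this x, either way round.
- port_rim (a point): Centre of the collar's top. Lugs pass under its 7 mm ledge (2 to 3 mm play) and turn clockwise seen from above (negative about z); the other way a stop blocks after 5 degrees. Free to turn up to 55 degrees; from about 60 two sprung balls resist, too faintly to feel safely; at about 90 degrees the cap is locked on a stop. Over 70 degrees counts as locked.
- caddy: Compost caddy of beige plastic, 182 x 152 mm, lid top 140 mm above the cabinet floor, fixed. Origin: centre of its underside, z up; the port is at its centre, with parallel axes. It stands left or right of the middle, the bin on the other side.
- bin: Open white plastic parts bin, 180 (x) x 260 (y) x 30 mm high, walls and floor 5 mm thick, fixed. Origin: centre of its underside. Six dark grey parts stand in it, about 80 mm apart in two rows of three, in any order.
- plug: Sink plug in the bin: disc 58 mm diameter, 9 mm thick, with a round knob 16 mm diameter to 23 mm height. Origin: centre of underside.
- nut: Plain pipe ring in the bin, 52 mm outside, 34 mm inside diameter, 18 mm high. Origin: centre of underside.
- tee: Small tee pipe fitting in the bin, 52 mm long along y, its branch along +x to 28 mm, 18 mm high. Origin: underside.
- strainer: Round sink strainer in the bin, 58 mm diameter, 17 mm high. Origin: centre of underside.
- clip: U-shaped pipe clip in the bin, 46 x 16 mm, 21 mm high. Origin: centre of underside.
- bottle: Capped amber bottle, 62 mm diameter, 150 mm high, beyond the work. Origin: centre of underside. Bystander.
- soap_dish: White ceramic soap dish with soap, 110 x 75 x 24 mm, beyond the work. Origin: centre of underside. Bystander.
- beaker: White plastic beaker, 68 mm diameter, 85 mm high, beyond the work. Origin: centre of underside. Bystander.
There are look-alikes about, which are no part of the job. What is shaped like the nut but pink is not meant. There is more than one size of the caddy; the one meant has the size given above.

How it is judged:
On the way, in this order (a step that is already met when the one before it is completed fails the run):
1. the cap is gripped and lifted out of the bin (underside above 60 mm) (contact force between the fingers and cap above 2 N and height (world z) of cap above 0.06 m), for 0.1 s.
2. the cap is down in the port, lugs in the slots (within 4 mm of home, bar within 0.2 rad of the slots) (horizontal distance between cap and port below 0.004 m and z of cap in the frame of port between -0.003 and 0.004 m and angle between the x axis of cap and the x axis of port, either way round below 0.2 rad), for 0.05 s.
At the end, for the whole second after the job is handed in: The cap is in the port within 4 mm of fully down and centred, upright within 0.1 rad, its bar within 0.16 rad (9 degrees) of the half-turn ribs, still, and gripped by the fingers with more than 2 N; the other parts lie in the bin (horizontal distance between cap and port below 0.004 m and z of cap in the frame of port between -0.003 and 0.004 m and contact force between the fingers and cap above 2 N and angle between the x axis of cap and the x axis of half_mark, either way round below 0.16 rad and angle between the z axis of cap and the z axis of port, either way round below 0.1 rad and angular speed of cap below 0.2 rad/s and linear speed of cap below 0.02 m/s and horizontal distance between each of plug, nut, tee, strainer, clip and bin below 0.14 m and height (world z) of each of plug, nut, tee, strainer, clip below 0.04 m); the arm keeps its last pose, push and grip.
It fails at once if the cap, down in the port, is turned more than 1.22 rad (70 degrees) from the slots, into the lock (horizontal distance between cap and port below 0.004 m and z of cap in the frame of port between -0.003 and 0.004 m and angle between the x axis of cap and the x axis of port, either way round above 1.22 rad).
It fails at once if another part is lifted out of the bin (height (world z) of any of plug, nut, tee, strainer, clip above 0.07 m).
It fails at once if a bystander is moved more than 30 mm or tipped (distance of any of bottle, soap_dish, beaker from where it was at the start of the episode above 0.03 m or angle between any of bottle, soap_dish, beaker's own z axis and vertical above 0.3 rad).
It also fails if it takes over 43 s, if anything falls off the work surface, if the arm or the gripper's body presses on something with over 40 N, if the wrist force passes 120 N, or if a joint passes its speed limit or range.

## Working session

There is one attempt and no reset: what is moved stays moved. The work goes in short steps, Python scripts to look and compute and a tool call to move; the robot and the scene stay as the last step left them, time stands still between calls to the robot, and variables do not carry over. Pictures are saved under pics/ and viewed, at most 10 in all, crops included, and the job is handed in when it is done.

Besides the shell and the picture viewer there is one more tool, called after ">>>" as name(argument=value, ...) on one line, values as JSON. jog_arm: Moves the arm, as the interface text tells. Its arguments: {"type":"object","properties":{"rows":{"type":"array","items":{"type":"array","items":{"type":"number"}}},"force":{"type":"number"}},"required":["rows"]}

```bash
mkdir -p pics; cat > h.py <<'E'
import numpy as np, cv2
from bench import env
from scipy.spatial.transform import Rotation as R
def pose(name,s=None):
    m=env.camera_model(name)
    if 'pose' in m: return m,np.array(m['pose'])
    s=s or env.observe(); T=np.eye(4); q=s['orientation']
    T[:3,:3]=R.from_quat([q[1],q[2],q[3],q[0]]).as_matrix(); T[:3,3]=s['ee_pos']
    return m,T@np.array(m['tool_from_camera'])
def px2w(name,pts,z,s=None):
    m,T=pose(name,s)
    p=cv2.undistortPoints(np.array(pts,float).reshape(-1,1,2),np.array(m['K']),np.array(m['dist_coeffs'])).reshape(-1,2)
    d=np.c_[p[:,0],-p[:,1],-np.ones(len(p))]@T[:3,:3].T
    o=T[:3,3]; return o+d*((z-o[2])/d[:,2])[:,None]
def w2px(name,P,s=None):
    m,T=pose(name,s); c=(np.array(P,float).reshape(-1,3)-T[:3,3])@T[:3,:3]
    c=c*[1,-1,-1]
    return cv2.projectPoints(c,np.zeros(3),np.zeros(3),np.array(m['K']),np.array(m['dist_coeffs']))[0].reshape(-1,2)
def shot(name,fn):
    s=env.observe(); im=env.get_image(name)[:,:,::-1].copy(); cv2.imwrite('pics/'+fn,im); return s,im
E
python3 - <<'E'
from h import *
for n in('top','side','wrist'):
    s,im=shot(n,n+'1.png'); m,T=pose(n,s); print(n,T.round(3).tolist())
print(env.observe())
E
```

```text
top [[0.007, 0.981, -0.193, 0.346], [-1.0, 0.004, -0.016, 0.033], [-0.015, 0.193, 0.981, 1.422], [0.0, 0.0, 0.0, 1.0]]
side [[0.932, 0.229, -0.281, 0.308], [-0.361, 0.545, -0.756, -0.786], [-0.02, 0.806, 0.591, 0.768], [0.0, 0.0, 0.0, 1.0]]
wrist [[0.351, 0.899, 0.263, 0.278], [-0.936, 0.338, 0.096, -0.509], [-0.002, -0.28, 0.96, 0.384], [0.0, 0.0, 0.0, 1.0]]
{'time': 0.15, 'joint_pos': array([-1.36249572e+00,  2.07227078e-01,  1.54259679e+00, -1.29432514e-05,
        1.39352060e+00, -1.50501630e-01]), 'qd': array([-3.60389076e-04, -2.67317579e-03, -4.48514250e-03, -1.18817637e-04,
       -7.66201090e-05, -4.26390600e-04]), 'joint_torque': array([ 4.23182946e-04, -3.71315503e+01, -2.81810868e+01,  6.98999595e-02,
        3.27032071e-02, -9.62027207e-05]), 'ee_pos': array([ 0.20177684, -0.53781693,  0.22956968]), 'orientation': array([-8.75353517e-04,  9.83950152e-01,  1.78441396e-01, -3.16761739e-05]), 'force': array([0.02845928, 0.03844641, 0.51531657]), 'wrist_torque': array([-0.01434502,  0.03180664, -0.01375891]), 'finger_force': 0.0, 'width': 0.09367968635110022}
```

View pics/top1.png

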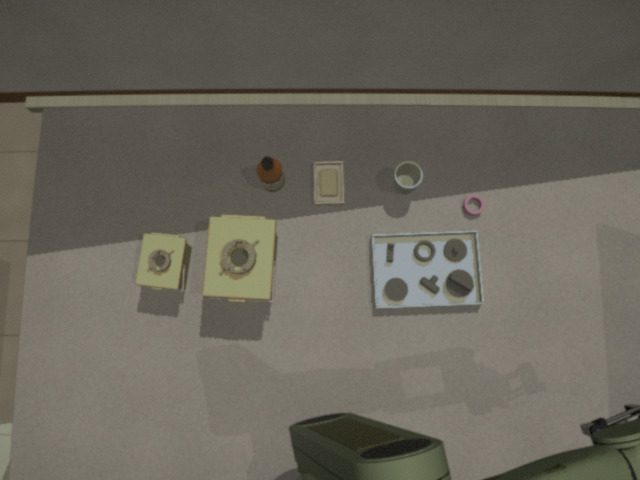

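View pics/side1.png

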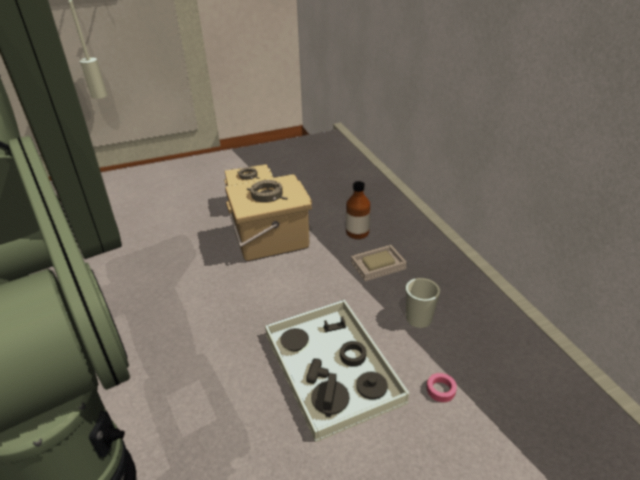

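The cap, with its bar running from (449,277) to (472,292), is at about (460,283) in the top view. The big caddy's port is at (238,257), with ribs towards (257,242) and (222,272). Next I'll get coarse positions and move the wrist camera over the bin.

```bash
python3 - <<'E'
from h import *
print('cap flange',px2w('top',[[460,283]],.03).round(4))
b=px2w('top',[[449,277],[472,292]],.053);print('bar',b.round(4),np.degrees(np.arctan2(*(b[1]-b[0])[[1,0]])))
print('port',px2w('top',[[238,257]],.155).round(4))
b=px2w('top',[[258,241],[222,272]],.144);print('ribs',b.round(4),np.degrees(np.arctan2(*(b[1]-b[0])[[1,0]])))
im=cv2.imread('pics/top1.png')
a=cv2.resize(im[205:310,195:285],None,fx=4.4,fy=4.4,interpolation=cv2.INTER_CUBIC);b=cv2.resize(im[230:310,400:485],None,fx=4.4,fy=4.4,interpolation=cv2.INTER_CUBIC)
b=cv2.copyMakeBorder(b,0,a.shape[0]-b.shape[0],0,0,0);cv2.imwrite('pics/z1.png',np.hstack([a,b]))
print(env.camera_model('wrist'))
E
```

```text
cap flange [[ 0.4993 -0.2847  0.03  ]]
bar [[ 0.511  -0.2538  0.053 ]
 [ 0.4756 -0.3071  0.053 ]] -123.60656505225992
port [[0.5411 0.2312 0.155 ]]
ribs [[0.5792 0.1891 0.144 ]
 [0.5089 0.2675 0.144 ]] 131.87502851095024
{'K': array([[407.26189555,   0.        , 318.12197307],
       [  0.        , 407.26189555, 234.59316743],
       [  0.        ,   0.        ,   1.        ]]), 'dist_coeffs': array([-0.06698423,  0.        ,  0.        ,  0.        ,  0.        ]), 'tool_from_camera': array([[ 1.99414135e-05,  9.59983127e-01,  2.80057845e-01,
         8.17406200e-02],
       [ 9.99999999e-01, -2.99573653e-05,  3.14833235e-05,
        -1.74123009e-04],
       [ 3.86132545e-05,  2.80057844e-01, -9.59983126e-01,
        -1.54884311e-01],
       [ 0.00000000e+00,  0.00000000e+00,  0.00000000e+00,
         1.00000000e+00]])}
```

View pics/z1.png

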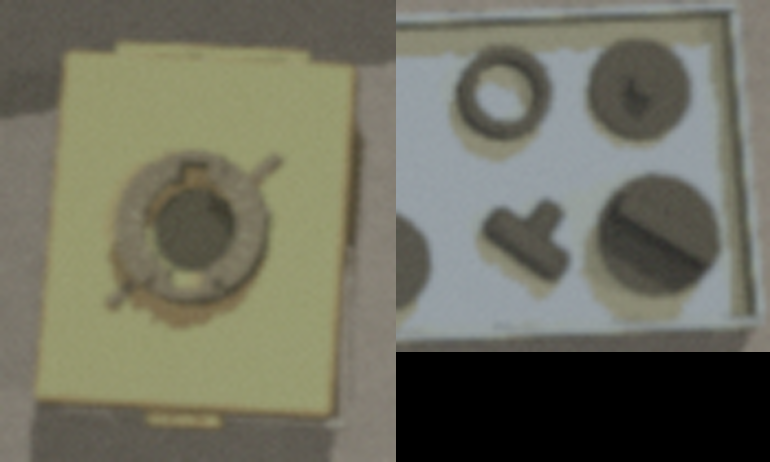

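The slots lie near world x (the ribs at about -48°), and the bar is at about 56°. I'll move above the cap with the tool turned by about +35°.

>>> jog_arm(rows=[[24.5,21.5,0,0,0,2.9,0.5],[24.5,21.5,0,0,0,2.9,0.5],[24.5,21.5,0,0,0,2.9,0.5],[24.5,21.5,0,0,0,2.9,0.5],[24.5,21.5,0,0,0,2.9,0.5],[24.5,21.5,0,0,0,2.9,0.5],[24.5,21.5,0,0,0,2.9,0.5],[24.5,21.5,0,0,0,2.9,0.5],[24.5,21.5,0,0,0,2.9,0.5],[24.5,21.5,0,0,0,2.9,0.5],[24.5,21.5,0,0,0,2.9,0.5],[24.5,21.5,0,0,0,2.9,0.5],[0,0,0,0,0,0,0.5],[0,0,0,0,0,0,0.5],[0,0,0,0,0,0,0.5]])

```text
time: 1.4
ee_pos: [0.4955, -0.2804, 0.23]
orientation: [-0.0, 0.886, 0.465, -0.0]
force: [-0.3, -0.1, -0.1]
width: 0.047
finger_force: 0.0
```

```bash
python3 - <<'E'
from h import *
s,im=shot('wrist','w2.png'); print(s['ee_pos'],s['joint_pos'].round(3),R.from_quat(np.roll(s['orientation'],-1)).as_matrix().round(3).tolist())
E
```

```text
[ 0.49549072 -0.28039374  0.23004094] [-6.670e-01  1.960e-01  1.555e+00 -1.000e-03  1.391e+00 -6.200e-02] [[0.568, 0.823, -0.001], [0.823, -0.568, 0.0], [-0.001, -0.001, -1.0]]
```

View pics/w2.png

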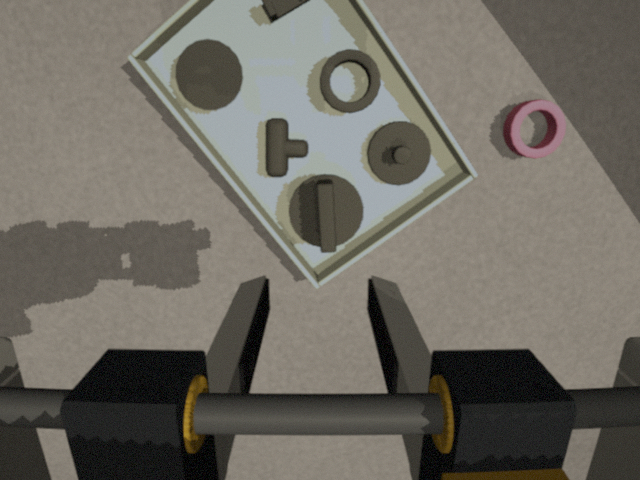

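The wrist view shows the flange centred at about (326,211), with the bar's top face spanning (325,181) to (328,251).

```bash
python3 - <<'E'
from h import *
s=env.observe();im=cv2.imread('pics/w2.png')
print('flange c',px2w('wrist',[[326,211]],.027,s).round(4))
b=px2w('wrist',[[324.5,181],[328,251]],.053,s);print(b.round(4),b.mean(0).round(4),np.linalg.norm(b[1]-b[0]),np.degrees(np.arctan2(*(b[0]-b[1])[[1,0]])))
# dark mask: cap blob
g=cv2.cvtColor(im,cv2.COLOR_BGR2GRAY); m=(g<105).astype(np.uint8);n,l,st,c=cv2.connectedComponentsWithStats(m)
k=l[225,345];print(st[k],c[k])
cs,_=cv2.findContours((l==k).astype(np.uint8),0,1);h=cs[0];e=cv2.fitEllipse(h);print(e,px2w('wrist',[e[0]],.027,s).round(4))
E
```

```text
flange c [[ 0.5004 -0.2852  0.027 ]]
[[ 0.5166 -0.2585  0.053 ]
 [ 0.4849 -0.31    0.053 ]] [ 0.5008 -0.2843  0.053 ] 0.06048695345141093 58.39586245930733
[ 289  174   74   78 4316] [325.35820204 211.02942539]
((325.390625, 211.2054901123047), (72.35197448730469, 74.67877197265625), 170.69921875) [[ 0.4998 -0.285   0.027 ]]
```

>>> jog_arm(rows=[[5,-4.2,-25,0,0,3,0.5],[0,0,-35,0,0,0,0.5],[0,0,-35,0,0,0,0.5],[0,0,-35,0,0,0,0.5],[0,0,-25,0,0,0,0.5],[0,0,-20,0,0,0,0.5],[0,0,0,0,0,0,0.5],[0,0,0,0,0,0,0.5]])

```text
time: 2.12
ee_pos: [0.4997, -0.2858, 0.0549]
orientation: [-0.0, 0.874, 0.486, -0.0]
force: [-0.6, -0.0, -0.7]
width: 0.047
finger_force: 0.0
```

```bash
python3 - <<'E'
from h import *
s,im=shot('wrist','w3.png'); print(s['ee_pos'],s['force'])
E
```

```text
[ 0.49966554 -0.28582498  0.0548779 ] [-0.57038254 -0.01686309 -0.68382924]
```

View pics/w3.png

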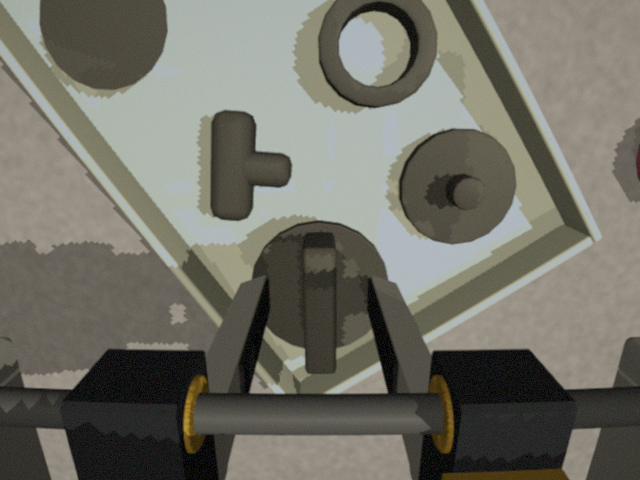

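The jaws (inner edges at columns 268 and 368) straddle the bar (columns 303–336), which is centred and parallel to them. Closing now.

>>> jog_arm(rows=[[0,0,0,0,0,0,0.1],[0,0,0,0,0,0,0.1],[0,0,0,0,0,0,0.1],[0,0,0,0,0,0,0.1],[0,0,0,0,0,0,0.0],[0,0,0,0,0,0,0.0]], force=30)

```text
time: 2.67
ee_pos: [0.501, -0.2846, 0.0556]
orientation: [0.0, 0.873, 0.488, 0.0]
force: [0.1, -0.3, 0.9]
width: 0.0139
finger_force: 30.0
```

```bash
python3 - <<'E'
from h import *
s,im=shot('wrist','w4.png')
b=px2w('wrist',[[319.5,247],[319.5,373]],.053,s);print(b.round(4),b.mean(0).round(4),s['ee_pos'],np.linalg.norm(b[1]-b[0]))
E
```

```text
[[ 0.5174 -0.2586  0.053 ]
 [ 0.4861 -0.3096  0.053 ]] [ 0.5017 -0.2841  0.053 ] [ 0.50096809 -0.28455774  0.05560173] 0.05978623602950905
```

>>> jog_arm(rows=[[0,0,10,0,0,0,0],[0,0,20,0,0,0,0],[0,0,35,0,0,0,0],[0,0,40,0,0,0,0],[0,0,40,0,0,0,0],[0,0,40,0,0,0,0],[0,0,0,0,0,0,0]])

```text
time: 3.3
ee_pos: [0.5053, -0.2877, 0.2517]
orientation: [0.009, 0.873, 0.488, 0.004]
force: [1.0, -0.5, -0.0]
width: 0.0136
finger_force: 30.0
```

>>> jog_arm(rows=[[7.8,28.6,5,0,0,6.6,0],[7.8,28.6,5,0,0,6.6,0],[7.8,28.6,5,0,0,6.6,0],[7.8,28.6,5,0,0,6.6,0],[7.8,28.6,5,0,0,6.6,0],[7.8,28.6,5,0,0,6.6,0],[7.8,28.6,5,0,0,6.6,0],[7.8,28.6,5,0,0,6.6,0],[7.8,28.6,5,0,0,6.6,0],[7.8,28.6,5,0,0,6.6,0],[7.8,28.6,5,0,0,6.6,0],[7.8,28.6,5,0,0,6.6,0],[7.8,28.6,5,0,0,6.6,0],[7.8,28.6,5,0,0,6.6,0],[7.8,28.6,5,0,0,6.6,0],[7.8,28.6,5,0,0,6.6,0],[7.8,28.6,5,0,0,6.6,0],[7.8,28.6,5,0,0,6.6,0],[0,0,0,0,0,0,0],[0,0,0,0,0,0,0]])

```text
time: 4.97
ee_pos: [0.641, 0.2316, 0.33]
orientation: [-0.0, 0.024, 1.0, -0.0]
force: [-0.2, -1.1, -0.7]
width: 0.0141
finger_force: 30.0
```

```bash
python3 - <<'E'
from h import *
s,im=shot('wrist','w5.png'); r=R.from_quat(np.roll(s['orientation'],-1)).as_matrix();print(s['ee_pos'],s['joint_pos'].round(3),r.round(3).tolist(),np.degrees(np.arctan2(r[1,0],r[0,0])),s['finger_force'])
E
```

```text
[0.64097146 0.23161946 0.32995326] [ 0.22   0.386  1.112 -0.     1.644 -1.303] [[-0.999, 0.048, -0.001], [0.048, 0.999, -0.001], [0.001, -0.001, -1.0]] 177.24555894921187 29.991500973701477
```

View pics/w5.png

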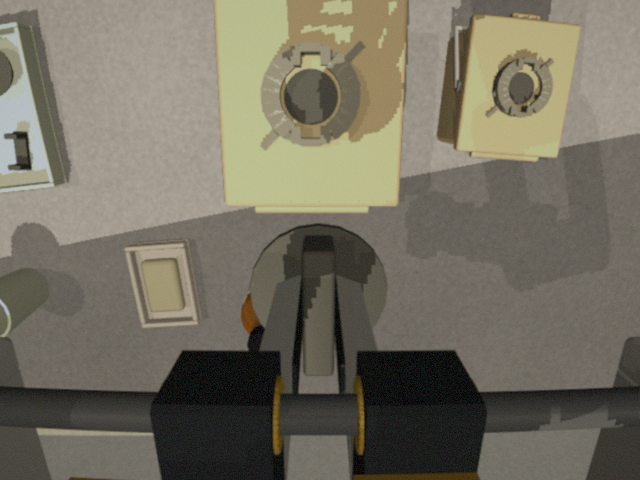

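The port's collar is centred at about (310,95). The slots are at (312,60) and (311,132), the ribs end at (364,44) and (264,147), and the lid's front edge runs (226,205) to (399,205).

```bash
python3 - <<'E'
from h import *
s=env.observe()
ang=lambda b:np.degrees(np.arctan2(*(b[1]-b[0])[[1,0]]))
b=px2w('wrist',[[364,44],[264,147]],.144,s);print('ribs',b.round(4),b.mean(0),np.linalg.norm(b[1]-b[0]),ang(b)-180)
b=px2w('wrist',[[226,205],[399,205]],.140,s);print('edge',b.round(4),np.linalg.norm(b[1]-b[0]),ang(b))
for z in(.14,.15,.155,.16,.165):
    b=px2w('wrist',[[261.5,95],[359.5,95],[310,95]],z,s);c=px2w('top',[[239,256.5]],z);print(z,np.linalg.norm(b[1]-b[0]).round(4),b.mean(0).round(4),c[0].round(4))
im=cv2.imread('pics/w5.png');cv2.imwrite('pics/z5.png',cv2.resize(im[20:170,210:410],None,fx=4,fy=4,interpolation=cv2.INTER_CUBIC))
E
```

```text
ribs [[0.5056 0.2727 0.144 ]
 [0.5808 0.1886 0.144 ]] [0.54322083 0.23069221 0.144     ] 0.11283522383749571 -228.19762865851413
edge [[0.6286 0.1509 0.14  ]
 [0.6361 0.3006 0.14  ]] 0.14988900135172145 87.15033565737517
0.14 0.0792 [0.5416 0.2289 0.14  ] [0.5445 0.2313 0.14  ]
0.15 0.0769 [0.5421 0.2291 0.15  ] [0.543  0.2298 0.15  ]
0.155 0.0758 [0.5423 0.2292 0.155 ] [0.5422 0.229  0.155 ]
0.16 0.0746 [0.5426 0.2292 0.16  ] [0.5414 0.2282 0.16  ]
0.165 0.0735 [0.5428 0.2293 0.165 ] [0.5406 0.2275 0.165 ]
```

View pics/z5.png

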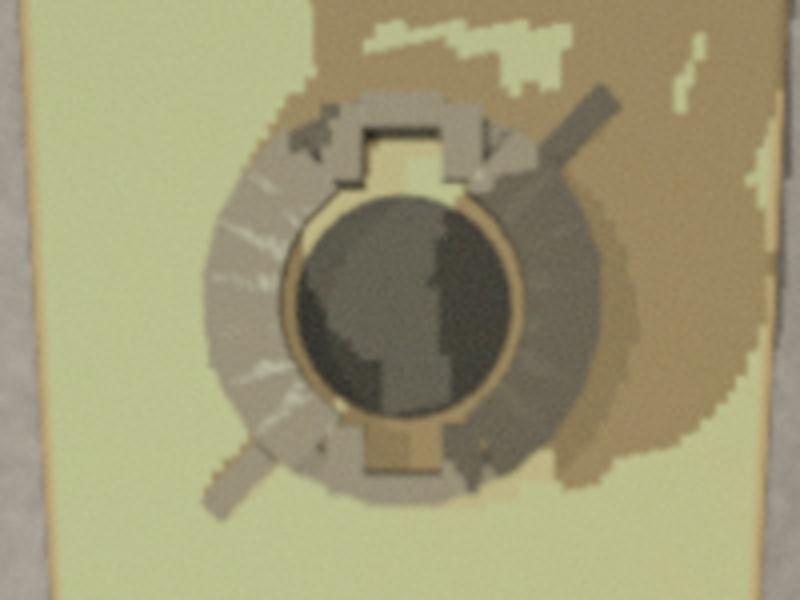

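>>> jog_arm(rows=[[-20,-0.6,-5,0,0,0,0],[-30,-1,-15,0,0,0,0],[-30,-1,-20,0,0,0,0],[-18,0,-20,0,0,0,0],[0,0,-25,0,0,0,0],[0,0,-15,0,0,0,0],[0,0,0,0,0,0,0],[0,0,0,0,0,0,0]])

```text
time: 5.68
ee_pos: [0.5424, 0.2261, 0.2296]
orientation: [-0.001, 0.026, 1.0, -0.001]
force: [0.3, 0.1, -1.4]
width: 0.0138
finger_force: 30.0
```

```bash
python3 - <<'E'
from h import *
s,im=shot('wrist','w6.png'); s2,im2=shot('side','s6.png');print(s['ee_pos'],s['force'])
b=px2w('wrist',[[319.5,240],[319.5,374]],s['ee_pos'][2]-.0026,s);print(b.mean(0))
z=cv2.resize(im2[140:240,200:340],None,fx=3.5,fy=3.5,interpolation=cv2.INTER_CUBIC)
w=cv2.resize(im,None,fx=.475,fy=.729);cv2.imwrite('pics/z6.png',np.hstack([cv2.resize(im[150:400,200:440],(480,500)),cv2.resize(im2[140:240,225:295],(320,500))]))
E
```

```text
[0.54241741 0.22613032 0.22961066] [ 0.27853035  0.14969175 -1.38111152]
[0.54029925 0.22694898 0.22701066]
```

View pics/z6.png

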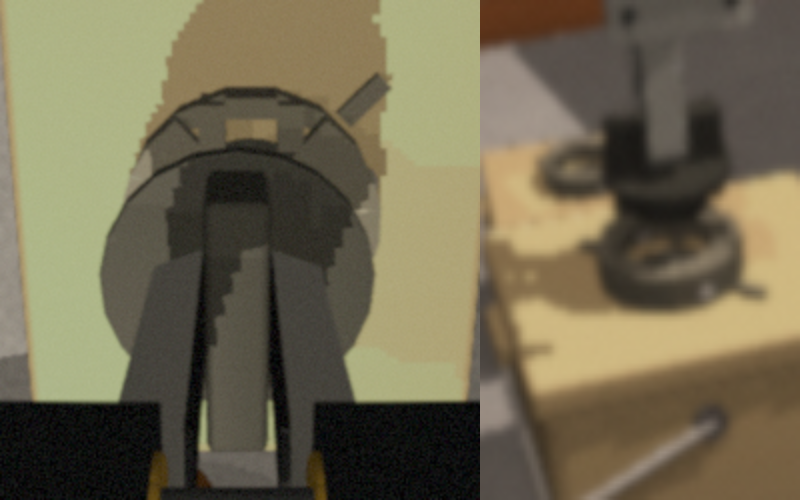

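>>> jog_arm(rows=[[0,0,0,0,0,0,0],[0,0,0,0,0,0,0]])

```text
time: 5.95
ee_pos: [0.5444, 0.2276, 0.2321]
orientation: [0.001, 0.025, 1.0, 0.0]
force: [-0.3, 0.9, -1.3]
width: 0.0137
finger_force: 30.0
```

```bash
python3 - <<'E'
from h import *
s,im=shot('wrist','w7.png'); r=R.from_quat(np.roll(s['orientation'],-1)).as_matrix();print(s['ee_pos'],s['force'],r[:,2],np.degrees(np.arctan2(r[1,0],r[0,0])))
print('slot',px2w('wrist',[[326,214]],.152,s),'bar',px2w('wrist',[[318.5,250],[318.5,375]],s['ee_pos'][2]-.0026,s).mean(0))
m=cv2.imread('pics/w6.png');print(np.abs(m.astype(int)-im).mean())
# collar left/right silhouette near row ~205
E
```

```text
[0.5443864  0.22757472 0.23206355] [-0.34121686  0.87788195 -1.34849638] [ 2.75448751e-03  6.41931053e-04 -9.99996000e-01] 177.124086190833
slot [[0.51872078 0.23373038 0.152     ]] bar [0.54468225 0.22784582 0.22946355]
5.988717447916667
```

>>> jog_arm(rows=[[0,0,0,0,0,0,0],[0,0,0,0,0,0,0],[0,0,0,0,0,0,0]])

```text
time: 6.25
ee_pos: [0.5434, 0.2277, 0.2306]
orientation: [0.0, 0.025, 1.0, 0.0]
force: [-0.0, 0.4, -0.5]
width: 0.0136
finger_force: 30.0
```

```bash
python3 - <<'E'
from h import *
for i in range(3):
    s,im=shot('wrist','w8.png');print(s['ee_pos'].round(4),s['force'].round(1))
def edges(r0,r1,a,b):
    p=cv2.GaussianBlur(im[r0:r1].mean(2).mean(0).reshape(1,-1),(3,1),0).ravel();d=np.diff(p)[a:b];o=np.argsort(-abs(d))[:8];print(r0,[(int(i)+a,round(float(d[i]))) for i in sorted(o)])
edges(212,217,285,360);edges(208,211,285,360);edges(265,275,285,345);edges(340,350,285,345)
cv2.imwrite('pics/z8.png',cv2.resize(im[180:280,240:400],None,fx=5,fy=5,interpolation=cv2.INTER_CUBIC))
E
```

```text
[0.5434 0.2277 0.2306] [-0.   0.4 -0.5]
[0.5434 0.2277 0.2305] [-0.5  0.2 -1.2]
[0.5433 0.2277 0.2304] [-0.2 -0.1 -1.6]
212 [(293, 10), (294, 8), (310, 12), (333, -9), (334, -15), (335, -11), (350, -12), (351, -9)]
208 [(289, 8), (290, 8), (309, 7), (310, 11), (334, -13), (335, -13), (355, -10), (358, 9)]
265 [(285, -7), (300, -4), (302, 3), (303, 4), (304, 3), (325, -3), (332, -3), (333, -3)]
340 [(292, -12), (293, -19), (294, -13), (300, 19), (335, -18), (336, -14), (342, 18), (343, 15)]
```

View pics/z8.png

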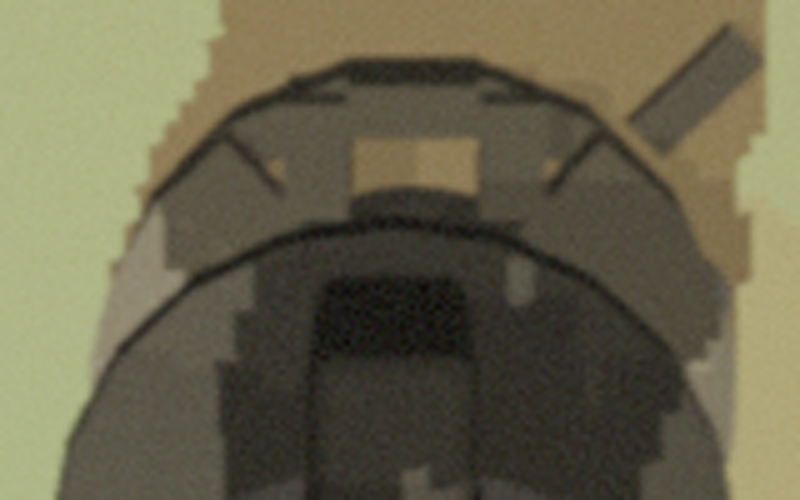

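The slot is centred at column 323, row 213, and the bar and flange at column 318.4, so the port sits slightly towards +y. I'll work out the correction.

```bash
python3 - <<'E'
from h import *
s=env.observe();print(s['ee_pos'].round(4))
# zoomed px: slot outer edge (352..478,137); collar outer top (415,60) at underside dark band
c=px2w('wrist',[[322.9,207.5]],.155,s)[0];u=np.array([-np.cos(np.radians(3)),np.sin(np.radians(3)),0]);print('slot out',c,'centre',c-u*.032)
print('bar',px2w('wrist',[[318.3,252],[318.3,375]],s['ee_pos'][2]-.0026,s).mean(0).round(4))
f=px2w('wrist',[[252,280],[385,280]],s['ee_pos'][2]-.0286,s);print('flange y',f.mean(0).round(4),np.linalg.norm(f[1]-f[0]))
E
```

```text
[0.5433 0.2277 0.2304]
slot out [0.51234076 0.23209458 0.155     ] centre [0.5442969  0.23041983 0.155     ]
bar [0.544  0.2278 0.2278]
flange y [0.5378 0.2282 0.2018] 0.06470780087487507
```

>>> jog_arm(rows=[[-0.5,1.8,0,0,0,-0.3,0],[0,0,-10,0,0,0,0],[0,0,-10,0,0,0,0],[0,0,-4,0,0,0,0],[0,0,-3,0,0,0,0],[0,0,-3,0,0,0,0],[0,0,0,0,0,0,0],[0,0,0,0,0,0,0],[0,0,0,0,0,0,0]])

```text
time: 7.15
ee_pos: [0.5431, 0.2295, 0.2008]
orientation: [0.0, 0.027, 1.0, 0.0]
force: [0.3, -0.5, -0.7]
width: 0.0139
finger_force: 30.0
```

>>> jog_arm(rows=[[0,0,-2,0,0,0,0],[0,0,-2,0,0,0,0],[0,0,-2,0,0,0,0],[0,0,0,0,0,0,0],[0,0,0,0,0,0,0]])

```text
time: 7.57
ee_pos: [0.5427, 0.2294, 0.1942]
orientation: [-0.0, 0.027, 1.0, -0.0]
force: [-0.1, 0.1, -1.5]
width: 0.0136
finger_force: 30.0
```

>>> jog_arm(rows=[[0,0,-1,0,0,0,0],[0,0,-1,0,0,0,0],[0,0,-1,0,0,0,0],[0,0,-1,0,0,0,0],[0,0,0,0,0,0,0],[0,0,0,0,0,0,0]])

```text
time: 8.07
ee_pos: [0.5431, 0.2295, 0.1936]
orientation: [0.001, 0.027, 1.0, 0.0]
force: [-4.9, -1.1, 11.3]
width: 0.0139
finger_force: 30.0
```

Contact came at a cap underside of 0.143 m, which is the lid plus the 3 mm recess, so the flange is seated. I'll ease the press and turn clockwise in two stages.

>>> jog_arm(rows=[[0,0,2,0,0,0,0],[0,0,0,0,0,-3,0],[0,0,0,0,0,-4,0],[0,0,0,0,0,-4,0],[0,0,0,0,0,-4,0],[0,0,0,0,0,0,0],[0,0,0,0,0,0,0]])

```text
time: 8.65
ee_pos: [0.5437, 0.2294, 0.1936]
orientation: [0.001, 0.157, 0.988, 0.0]
force: [0.0, -0.6, 3.5]
width: 0.014
finger_force: 30.0
```

```bash
python3 - <<'E'
from h import *
s=env.observe();r=R.from_quat(np.roll(s['orientation'],-1)).as_matrix();print(s['ee_pos'].round(4),s['force'].round(1),s['wrist_torque'].round(2),np.degrees(np.arctan2(r[1,0],r[0,0])))
E
```

```text
[0.5437 0.2294 0.1936] [ 0.  -0.6  3.5] [-0.26 -0.04 -0.04] 161.95104857402896
```

>>> jog_arm(rows=[[0,0,0,0,0,-5,0],[0,0,0,0,0,-5,0],[0,0,0,0,0,-5,0],[0,0,0,0,0,-5,0],[0,0,0,0,0,-5,0],[0,0,0,0,0,-3,0],[0,0,0,0,0,-2,0],[0,0,0,0,0,0,0],[0,0,0,0,0,0,0],[0,0,0,0,0,0,0],[0,0,0,0,0,0,0]])

```text
time: 9.57
ee_pos: [0.5437, 0.2293, 0.1936]
orientation: [0.001, 0.407, 0.913, 0.0]
force: [0.5, -0.8, 5.0]
width: 0.0136
finger_force: 30.0
```

```bash
python3 - <<'E'
from h import *
s,im=shot('wrist','w9.png');r=R.from_quat(np.roll(s['orientation'],-1)).as_matrix();print(s['ee_pos'].round(4),s['force'].round(1),s['wrist_torque'].round(2),np.degrees(np.arctan2(r[1,0],r[0,0])))
E
```

```text
[0.5437 0.2293 0.1936] [ 0.5 -0.8  5. ] [-0.31 -0.05  0.06] 131.95065138915183
```

View pics/w9.png

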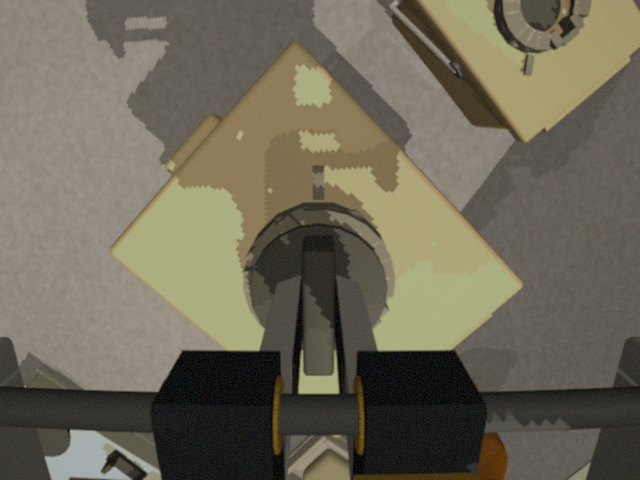

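The bar (column 319) lines up with the rib at (318,183). The flange is on the collar and the grip is holding at 30 N.

```bash
python3 -c "
from bench import env
print(env.finish_job())"
```

```text
the job is handed in; nothing more can be done
None
```

I handed the job in at about 9.7 s with the cap seated in the port, turned 45° clockwise in line with the half-turn ribs, and still gripped at 30 N; no verdict came back.

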